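# Line up the quarter-turn fasteners and hold the access panel shut

## Robot

A 7-joint arm with a two-finger parallel gripper is mounted at the origin on a cart in front of the work surface, level with it; the furniture and walls round the work are solid. World frame = base frame: x ahead of the robot, y to its left, z up, the work surface at z = 0. Lengths are in m, angles in rad, forces in N, time in s.
With the tool pointing down it reaches from about 0.375 to 0.925 m from the base axis. Payload 3.1 kg.
Tool frame: the origin (TCP) lies between the finger pads; the fingertips stand 19 mm ahead of it and the grasp point (between the pads) is the TCP; z points along the fingers, y is the line along which they close (so a half turn about z gives the same grasp; the last joint's range is limited). The gripper opens to 85 mm and grips with 20 to 120 N. Pads are 22 mm wide; open, the fingers measure 114 mm over their backs; the gripper's body (76 mm by 85 mm) begins 54 mm behind the grasp point. The pads swing forward as they close: fully open they stand 13 mm farther back than shut.
Start: joints at [-1.214, 0.383, 0.044, 1.598, -0.018, 1.161, -0.05], TCP at [0.286, 0.584, 0.25] pointing down, gripper open.
Joint ranges: [-2.61, 2.61], [-0.41, 2.15], [-1.48, 1.57], [0, 2.5], [-1.57, 4.71], [0.05, 1.97], [-2.85, 2.85]. Speed limits (rad/s): [2.79, 2.79, 3.14, 3.14, 3.14, 3.14, 3.14].

## Interface

Orientations are given as a unit quaternion [x, y, z, w].
In Python, from bench import move_ptp, movel, move_j, move_gripper, pause, inverse_kinematics, read_camera, camera_params, MotionError, sign_off, look_for, tip_of, read_time_s, read_qpos, read_joint_vel, read_effort, read_eef_pos, read_tcp_rot, read_ft_force, read_ft_torque, read_finger_gap, read_grasp_force gives the robot as it stands. Calls block until the motion is done:
- move_ptp(position, orientation): joint-space move of the TCP to a pose.
- movel(position, orientation=None, speed=0.15): straight line of the TCP; orientation=None keeps the orientation; speed is the mean speed in m/s.
- move_j(angles): joint-space move.
- move_gripper(opening, effort=None): finger opening in m; effort is the grip in N (None keeps the last); returns when the fingers have stopped.
- pause(seconds).
- inverse_kinematics(position, orientation): joint angles nearest the present ones, or None.
- read_camera(name): name is "scene" or "top" or "wrist"; returns the picture (400x640x3 uint8, red, green, blue); there is no depth.
- camera_params(name): a dict with "K" (3x3 intrinsics, pixels), "dist_coeffs" ([k1, k2, p1, p2, k3] as OpenCV has them; the pictures are not rectified), "camera_from_world" (4x4, takes a point from world to camera coordinates). Camera axes: x right, y down, z forward; pixel columns grow to the right and rows downward; lengths in m; the calibration is good to about 2 mm. A picture is of the moment at which its call begins: read the wrist's pose just before it. camera_params takes no time and is no camera call; for the wrist camera it gives the pose at the moment of the call.
A pose or a line that the arm cannot do raises MotionError and nothing moves.
- sign_off(): hands the job in; it is judged then, once.
Trained networks look in the newest picture that a camera, given by its name, has taken for a name from the list of things; names that differ only in an ending like _2 or _b are one class to them, and where a whole thing is asked for, a point or a joint stands for the part that bears it (a point fixed in the world has none). Each returns a list of dicts, best first, with "confidence" (0 to 1); they miss things now and then, are a little off and sometimes report something else, mostly with a low value. They report only what shows in the picture. A call takes as long as a camera call.
- look_for(camera, name): "at" ([column, row] in pixels, amid what is visible of it).
- tip_of(camera, name): "at" ([column, row] in pixels: a listed point, or the origin of a listed thing).
Readings, each from a call of its own:
- read_time_s(): time.
- read_qpos(): joint angles.
- read_joint_vel(): joint speeds.
- read_effort(): joint torques, N m.
- read_eef_pos(): TCP position.
- read_tcp_rot(): TCP orientation.
- read_ft_force(): force on the tool from outside, world axes, zero at the start.
- read_ft_torque(): the same for the moment, N m.
- read_finger_gap(): finger opening in m.
- read_grasp_force(): force on a finger pad.
Only numpy, scipy, OpenCV 4.12 (cv2) and the standard library are available. Lean on these libraries where they do the work, as an engineer would, in place of code of your own. Each camera call takes 0.05 s, during which the arm holds its last target. There are 200 camera calls.

## Task

The sprung access panel on top of the small instrument case stands slightly open because its two quarter-turn wing fasteners are turned out of line. Turn each fastener until its wing lines up with the index marks beside it (parallel to the front edge of the panel), so that both cross pins can pass through their slots, and only then press the front of the panel down flush against the frame of the case. Finish while still holding it pressed shut, because it springs up again when let go; leave the flux tin, the pliers and the circuit board beside the case where they lie.

Things in the scene. Friction and masses are not known exactly. Their poses are not given: they have to be found in the camera images.
- case: Grey instrument case fixed to the bench, 160 mm (its x, front to back) by 200 mm (its y) and 66 mm high up to its rim. Origin: centre of its underside on the bench; its x axis points to its back, where the panel is hinged, y to its left, z up. Two jacks and a rocker switch are on its front face (-x side). It may stand turned by up to 0.3 rad.
- panel (a joint): Aluminium access panel, 157 mm by 200 mm by 4 mm, that covers the top of the case and is hinged along the back edge. Value in rad: 0 when flush on the frame (top surface then 70 mm above the bench), 0.08 when fully sprung open, the front edge then about 12 mm too high. A spring under it pushes it up: about 1.5 N at the fasteners when open, about 5.5 N when flush. With a fastener out of line its cross pin lands on the receptacle and stops the panel about half-way (near 0.04).
- press_spot (a point): Point on the top surface of the panel, half-way between the two fasteners and 23 mm behind the panel's front edge; bare metal, free of obstacles for 40 mm to either side: a good place to press. z axis: normal of the panel.
- fastener_left_wing (a point): Centre of the wing of the left (+y side of the case) quarter-turn fastener. The wing is a black upright bar 34 mm long (along this point's x axis), 9 mm thick (y axis) and 19 mm high (z axis), standing on a steel disc 36 mm across and 3 mm high. The point is 12.5 mm above the panel's top surface and 9.5 mm below the top of the wing. It stands 60 mm left of the panel's middle and 28 mm behind its front edge. It turns about its z axis.
- fastener_right_wing (a point): Centre of the wing of the right (-y side) fastener, the same as the left one, 60 mm right of the panel's middle.
- fastener_left (a joint): Angle of the left fastener in rad, growing counter-clockwise seen from above: 0 when the wing is parallel to the panel's front edge, in line with the dark index marks either side and with its slot; stops at -1.6 and 1.6. Turns stiffly (0.04 N m) and stays where it is left. Its pin passes its slot when within about 0.25 rad of 0.
- fastener_right (a joint): Angle of the right fastener in rad, same meaning.
- tin_mid (a point): Centre of a round flat flux tin, 57 mm across and 21 mm high, lying to the right of the case; bystander.
- pliers_mid (a point): Centre of a pair of small pliers, 119 x 33 x 10 mm, lying to the left of the case; bystander.
- board_mid (a point): Centre of a small circuit board, 40 x 57 x 11 mm, lying behind the case; bystander.

How it is judged:
On the way:
1. both fasteners are lined up with their marks while the panel still stands open (value of joint fastener_left between -0.2 and 0.2 rad and value of joint fastener_right between -0.2 and 0.2 rad and value of joint panel above 0.03 rad), for 0.2 s.
At the end, for the whole second after the job is handed in: The panel is held flush on the frame (within 0.012 rad, about 2 mm at its front edge) by the fingers, which push on it with more than 4 N, with both fasteners within 0.25 rad of their marks (value of joint panel below 0.012 rad and contact force between the fingers and panel above 4 N and value of joint fastener_left between -0.25 and 0.25 rad and value of joint fastener_right between -0.25 and 0.25 rad); the arm keeps its last pose, push and grip.
It fails at once if the flux tin, the pliers or the circuit board is shifted by more than 20 mm (distance of any of tin_mid, pliers_mid, board_mid from where it was at the start of the episode above 0.02 m).
It also fails if it takes over 64 s, if anything falls off the work surface, if the arm or the gripper's body presses on something with over 40 N, if the wrist force passes 120 N, or if a joint passes its speed limit or range.

## Working session

There is one attempt and no reset: what is moved stays moved. The work goes in short steps, each a Python script; the robot and the scene stay as the last script left them, time stands still between calls to the robot, and variables do not carry over. Pictures are saved under pics/ and viewed, at most 10 in all, crops included, and the job is handed in when it is done.

```bash
mkdir -p pics; ls
python3 - <<'E'
from bench import *
import cv2
for c in ["top","scene"]:
    im=read_camera(c); cv2.imwrite(f"pics/{c}0.png",im[:,:,::-1])
    P=camera_params(c); print(c,P)
    for n in ["press_spot","fastener_left_wing","fastener_right_wing","case","tin_mid","pliers_mid","board_mid"]:
        print(n,[(d["at"],round(d["confidence"],2)) for d in tip_of(c,n)[:3]])
print(read_time_s(),read_tcp_rot())
E
```

```text
pics
top {'K': array([[365.45234955,   0.        , 319.35765635],
       [  0.        , 365.45234955, 198.05802959],
       [  0.        ,   0.        ,   1.        ]]), 'dist_coeffs': array([-0.03842588,  0.        ,  0.        ,  0.        ,  0.        ]), 'camera_from_world': array([[ 0.01311902, -0.99987938, -0.00831372,  0.15303372],
       [-0.99273399, -0.01202977, -0.11972683,  0.59178293],
       [ 0.11961238,  0.00982401, -0.99277206,  0.89932368],
       [ 0.        ,  0.        ,  0.        ,  1.        ]])}
press_spot [([355.5, 221.1], 0.58)]
fastener_left_wing [([334.9, 222.9], 0.62)]
fastener_right_wing [([382.4, 216.4], 0.5)]
case [([354.0, 204.3], 0.88)]
tin_mid [([414.8, 203.0], 0.76)]
pliers_mid [([287.4, 231.3], 0.56)]
board_mid [([333.0, 158.1], 0.68)]
scene {'K': array([[388.80595269,   0.        , 320.61113352],
       [  0.        , 388.80595269, 193.48296219],
       [  0.        ,   0.        ,   1.        ]]), 'dist_coeffs': array([0.01979423, 0.        , 0.        , 0.        , 0.        ]), 'camera_from_world': array([[ 0.74561428, -0.66634077, -0.00702264, -0.34509354],
       [-0.44962326, -0.49528022, -0.74332794,  0.41949641],
       [ 0.49183154,  0.55739347, -0.66889032,  0.51676282],
       [ 0.        ,  0.        ,  0.        ,  1.        ]])}
press_spot [([322.1, 237.4], 0.84)]
fastener_left_wing []
fastener_right_wing [([347.1, 246.1], 0.52)]
case [([334.5, 247.8], 0.79)]
tin_mid [([396.9, 295.9], 0.9)]
pliers_mid [([266.3, 222.2], 0.72)]
board_mid [([363.9, 207.9], 0.69)]
0.8 [2.25418679e-01 9.74261987e-01 7.77570781e-06 6.79072440e-06]
```

View top.

```bash
cat > h.py <<'E'
import numpy as np, cv2
from bench import *
def ray(cam,px,P=None):
    P=P or camera_params(cam)
    u=cv2.undistortPoints(np.array([[px]],float),P["K"],P["dist_coeffs"])[0,0]
    T=P["camera_from_world"]; R=T[:3,:3]; return -R.T@T[:3,3], R.T@np.array([u[0],u[1],1])
def at_z(cam,px,z,P=None):
    o,d=ray(cam,px,P); return o+d*(z-o[2])/d[2]
def proj(cam,p,P=None):
    P=P or camera_params(cam); T=P["camera_from_world"]
    return cv2.projectPoints(np.array([p],float),cv2.Rodrigues(T[:3,:3])[0],T[:3,3],P["K"],P["dist_coeffs"])[0][0,0]
def down(yaw):  # tool pointing down, tool y axis at world angle yaw
    from scipy.spatial.transform import Rotation as Ro
    y=np.array([np.cos(yaw),np.sin(yaw),0]); z=np.array([0,0,-1.]); x=np.cross(y,z)
    return Ro.from_matrix(np.c_[x,y,z]).as_quat()
E
python3 - <<'E'
from h import *
for n,px,z in [("press",(355.5,221.1),.079),("L",(334.9,222.9),.092),("R",(382.4,216.4),.092),("tin",(414.8,203),.01),("pli",(287.4,231.3),.005),("board",(333,158.1),.005),("case",(354,204.3),0)]: print(n,at_z("top",px,z).round(4))
for n,px,z in [("press",(322.1,237.4),.079),("R",(347.1,246.1),.092),("case",(334.5,247.8),0)]: print(n,at_z("scene",px,z).round(4))
a=cv2.imread("pics/top0.png")[130:270,250:450]
cv2.imwrite("pics/topc.png",cv2.resize(a,None,fx=4,fy=4,interpolation=cv2.INTER_CUBIC))
E
```

```text
press [0.5295 0.0718 0.079 ]
L [0.5238 0.1221 0.092 ]
R [0.5407 0.0086 0.092 ]
tin [ 0.5829 -0.0903  0.01  ]
pli [0.5048 0.2434 0.005 ]
board [0.7019 0.1256 0.005 ]
case [0.5786 0.0687 0.    ]
press [0.5314 0.0715 0.079 ]
R [0.5441 0.0152 0.092 ]
case [0.5779 0.0834 0.    ]
```

View pics/topc.png

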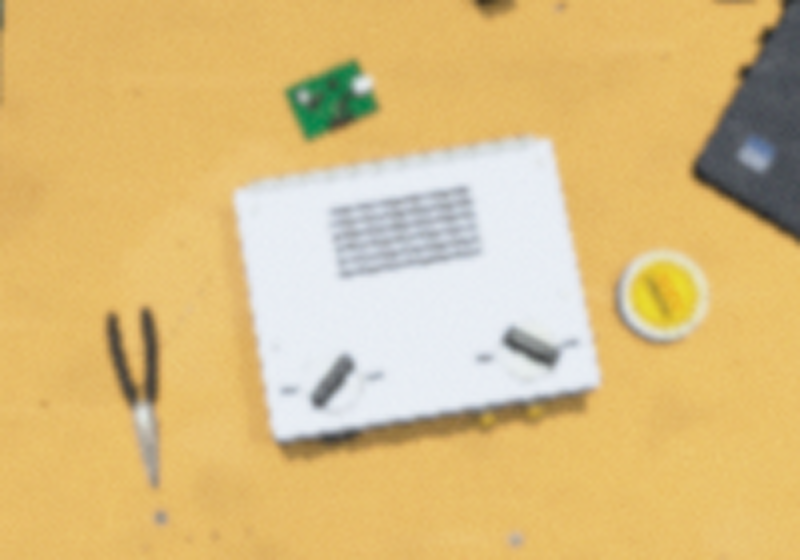

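The top view shows the panel turned about +0.16 rad. The left wing (crop 332,380) is about 0.7 rad counter-clockwise of its marks and the right wing (530,346) about 0.55 rad clockwise. The next step is a closer look with the wrist camera.

Run:
```python
from h import *
from scipy.spatial.transform import Rotation as Ro
print("tool y now",Ro.from_quat(read_tcp_rot()).as_matrix()[:,1])
th=0.165; spot=np.array([.530,.068])
for yaw in (th,th+np.pi):
    print(yaw, [None if (q:=inverse_kinematics([*p,.12],down(yaw+d))) is None else q.round(2) for p,d in [((.524,.122),.73),((.54,.009),-.56),((.53,.07),0)]] if True else 0)
yaw=th if inverse_kinematics([.5,.068,.3],down(th)) is not None else th+np.pi
move_ptp([.5,.068,.30],down(yaw))
print(read_qpos().round(3),read_eef_pos(),read_time_s())
P=camera_params("wrist"); im=read_camera("wrist"); cv2.imwrite("pics/w0.png",im[:,:,::-1])
np.savez("w0.npz",**P)
for n,z in [("press_spot",.080),("fastener_left_wing",.092),("fastener_right_wing",.092)]:
    for d in tip_of("wrist",n)[:3]: print(n,d["at"],round(d["confidence"],2),at_z("wrist",d["at"],z,P).round(4))
```

```text
tool y now [4.39233699e-01 8.98372839e-01 1.82126653e-05]
0.165 [array([-0.65,  0.35,  0.4 ,  1.99, -0.18,  0.83,  0.74]), array([-0.62,  0.39,  0.62,  1.99, -0.3 ,  0.85, -0.23]), array([-0.66,  0.36,  0.53,  2.  , -0.24,  0.84,  0.17])]
3.306592653589793 [array([-1.31,  0.87,  1.37,  2.01, -0.96,  1.15, -1.75]), array([-0.32,  0.34,  0.26,  1.98, -0.12,  0.83,  2.75]), array([-1.21,  0.86,  1.37,  2.02, -0.96,  1.14, -2.38])]
[-0.752  0.053  0.555  1.904 -0.03   1.192 -0.018] [0.49994681 0.07006882 0.29981204] 2.8167
press_spot [342.7, 172.5] 0.98 [0.524  0.0684 0.08  ]
fastener_left_wing [351.1, 113.2] 0.89 [0.5199 0.1276 0.092 ]
fastener_right_wing [347.4, 233.1] 0.83 [0.5393 0.0096 0.092 ]
```

View pics/w0.png

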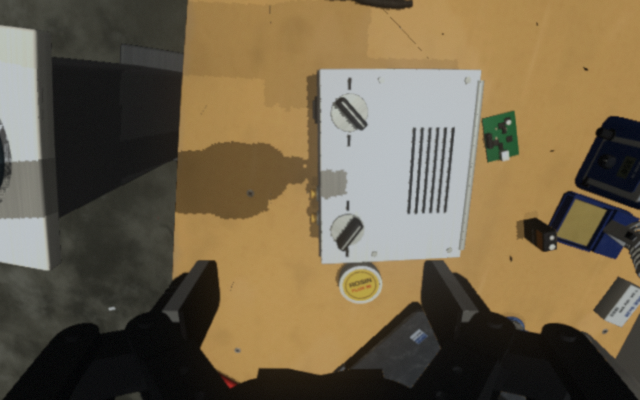

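The wrist view agrees with the top view: the wings are at (350,113) and (347,232), 119.6 mm apart, and the yaw is 0.163. I'll zoom in for the wing angles.

Run:
```python
import cv2,numpy as np
a=cv2.imread("pics/w0.png")
c=[cv2.resize(a[y-25:y+25,325:375],None,fx=8,fy=8,interpolation=cv2.INTER_CUBIC) for y in (113,232)]
cv2.imwrite("pics/w0c.png",np.hstack(c))
```

```text
(no output)
```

View pics/w0c.png

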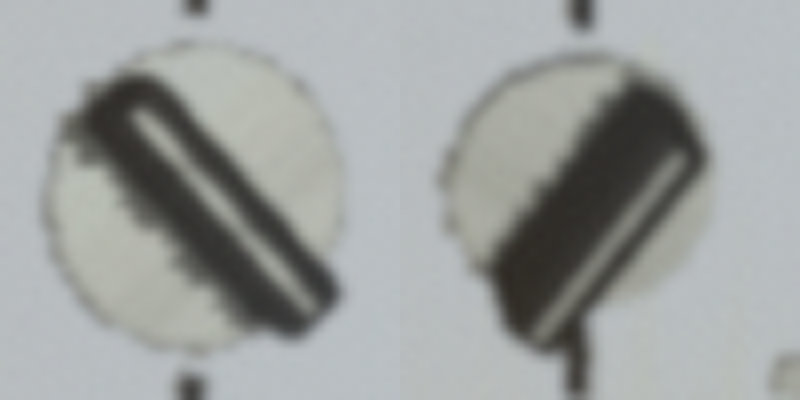

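The white stripes along the wing tops show clearly: left from (140,112) to (312,308), right from (682,155) to (540,335) in the crop. I'll compute the angles from these, then grip and turn the left wing.

```bash
cat >> h.py <<'E'
def wing_angle(a,b,P,case_yaw,z=.1015):
    A,B=at_z("wrist",a,z,P),at_z("wrist",b,z,P); d=B-A
    ang=np.arctan2(d[1],d[0])-np.pi/2-case_yaw
    return (A+B)/2, np.linalg.norm(d), (ang+np.pi/2)%np.pi-np.pi/2
def f(): return read_ft_force().round(1), read_grasp_force(), read_finger_gap(), round(read_time_s(),1)
E
python3 - <<'E'
from h import *
P=dict(np.load("w0.npz")); th=.163
px=lambda x,y,y0:(325+(x+.5)/8-.5,y0+(y+.5)/8-.5)
L=wing_angle(px(140,112,88),px(312,308,88),P,th); R=wing_angle(px(282,155,207),px(140,335,207),P,th)
print(L,R)
yaw=th+L[2]; c=L[0][:2]; np.save("R.npy",[*R[0][:2],R[2]])
move_gripper(.05,30)
move_ptp([*c,.16],down(yaw)); movel([*c,.110],speed=.1)
print(f()); move_gripper(0.0,40); print(f(),read_eef_pos())
q=read_qpos(); print(q.round(3))
E
```

```text
(array([0.52069959, 0.12778106, 0.1015    ]), np.float64(0.029230502802927192), np.float64(0.7503543730657749)) (array([0.54207449, 0.00962149, 0.1015    ]), np.float64(0.02973816738399838), np.float64(-0.603541349524976))
(array([-0.1, -0.1, -0.4]), 0.0, 0.050101028690823064, 4.9)
(array([-0.8, -1.4, -0.6]), 43.262581592425704, 0.007678791986552164, 5.3) [0.52024682 0.12693827 0.109913  ]
[-0.716  0.372  0.466  2.002 -0.225  0.818  0.79 ]
```

```bash
cat >> h.py <<'E'
def turn(c,z,y0,y1,n=5):
    for y in np.linspace(y0,y1,n+1)[1:]: movel([*c,z],down(y),speed=.05)
    pause(.2); print(f())
E
python3 - <<'E'
from h import *
from scipy.spatial.transform import Rotation as Ro
th=.163; c=[.52070,.12778]
turn(c,.110,th+.75,th)
m=Ro.from_quat(read_tcp_rot()).as_matrix()[:,1]; print("yaw",np.arctan2(m[1],m[0]))
move_gripper(.05); movel([*c,.16],speed=.15)
x,y,a=np.load("R.npy"); c=[x,y]
move_ptp([*c,.16],down(th+a)); movel([*c,.110],speed=.1)
print(f()); move_gripper(0.0,40); print(f())
turn(c,.110,th+a,th); move_gripper(.05); movel([*c,.16])
move_ptp([.5,.068,.30],down(th)); P=camera_params("wrist"); im=read_camera("wrist"); np.savez("w1.npz",**P)
a=im[:,:,::-1]; ct=[cv2.resize(a[y-25:y+25,325:375],None,fx=8,fy=8,interpolation=cv2.INTER_CUBIC) for y in (113,232)]
cv2.imwrite("pics/w1c.png",np.hstack(ct)); print(f())
E
```

```text
(array([-2.5, -4.4, -0.6]), 43.84604412945919, 0.007660497948333793, 7.0)
yaw 0.16836548988318595
(array([0.1, 0.3, 0.3]), 0.0, 0.049502258711501684, 9.2)
(array([-2.3,  0.9,  0.3]), 43.22746183938729, 0.007870436197545783, 9.6)
(array([-4.5,  2.8,  0.1]), 43.60146738239564, 0.007882257012930936, 11.2)
(array([0.2, 0. , 0.1]), 0.0, 0.049950319997254765, 12.8)
```

View pics/w1c.png

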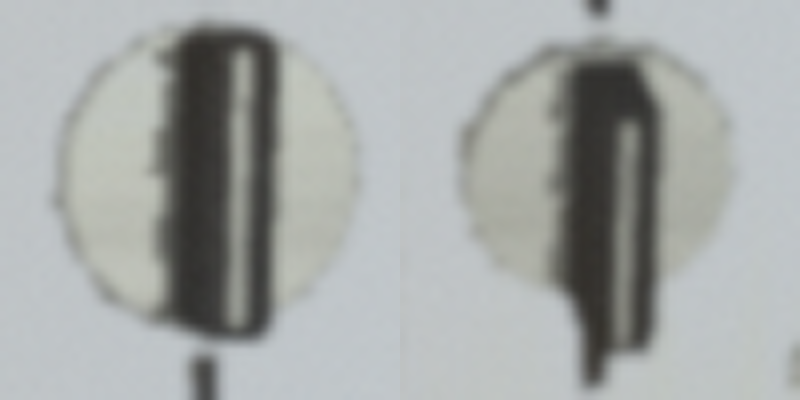

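Both wings now line up with their marks. Next I close the gripper and press at the spot.

Run:
```python
from h import *
th=.163; c=[.5246,.069]
move_gripper(0.0,40); move_ptp([*c,.13],down(th)); movel([*c,.104],speed=.08)
z=.104
while z>.075:
    z-=.002; movel([*c,z],speed=.03); pause(.1)
    F=read_ft_force()[2]; ez=read_eef_pos()[2]; print(round(z,4),ez.round(4),F.round(1))
    if F>22: break
pause(.5); print(f())
cv2.imwrite("pics/s1.png",cv2.resize(read_camera("scene")[170:320,230:430,::-1],None,fx=4,fy=4,interpolation=cv2.INTER_CUBIC))
```

```text
0.102 0.1022 0.5
0.1 0.1001 1.1
0.098 0.0981 1.6
0.096 0.0961 1.8
0.094 0.094 2.2
0.092 0.092 3.4
0.09 0.09 3.3
0.088 0.0888 10.2
0.086 0.0882 20.2
0.084 0.0876 30.7
(array([-10.6,  -0.4,  31.3]), 15.572077123797499, -0.00014225538620356304, 18.6)
```

View pics/s1.png

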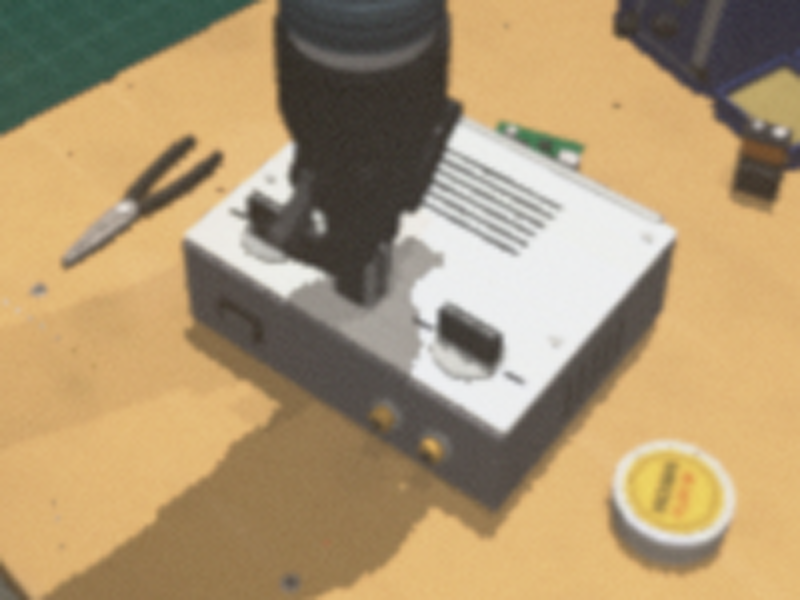

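The rigid stop came with the tips at about 0.070 m, so the panel is flush, and both wings are in line. The push is 31 N, so I'll ease it to about 20 N and hand in.

Run:
```python
from h import *
movel([.5246,.069,.0860],speed=.03); pause(.4); print(f(),read_eef_pos()); print(sign_off())
```

```text
(array([-7.3, -0.2, 20.1]), 10.311854935825977, 7.688451960001479e-05, 19.3) [0.52470167 0.06894112 0.08822325]
the job is handed in; nothing more can be done
None
```

I handed the job in at 19.3 s: both fasteners were turned into line with their marks, and the panel is held flush with about 20 N of push. I never moved near the tin, pliers or board; the sign-off gave no verdict.

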